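# Stand the wooden spoon in the utensil crock and slide the crock onto its tray

## Robot

A 6-joint arm with a two-finger parallel gripper is mounted at the origin on a cart in front of the work surface, level with it; the furniture and walls round the work are solid. World frame = base frame: x ahead of the robot, y to its left, z up, the work surface at z = 0. Lengths are in mm, angles in rad, forces in N, time in s.
With the tool pointing down it reaches from about 350 to 775 mm from the base axis. Payload 7.3 kg.
Tool frame: the origin (TCP) lies at the very end of the fingers, on their centre line; the grasp point (between the pads) lies 19 mm behind it; z points along the fingers, y is the line along which they close (so a half turn about z gives the same grasp; the last joint's range is limited). The gripper opens to 92 mm and grips with 3 to 60 N. Pads are 19 mm wide; open, the fingers measure 130 mm over their backs; the gripper's body (75 mm by 190 mm) begins 47 mm behind the grasp point.
Start: joints at [-1.42, 0.342, 1.524, -0, 1.275, -0.146], TCP at [153.565, -502.061, 194.841] pointing down, gripper open.
Joint ranges: [-2.53, 2.53], [-0.77, 2.02], [0.04, 2.7], [-1, 4.14], [0.28, 2.66], [-3.11, 3.11]. Speed limits (rad/s): [2.57, 2.57, 3.14, 3.14, 3.14, 3.14].

## Interface

Orientations are given as [roll, pitch, yaw] about the fixed x, y, z axes, in that order (R = Rz(yaw) Ry(pitch) Rx(roll)).
In Python, from plant import bot gives the robot as it stands.
- The arm moves only by the tool send_rows, never from a script. Its argument "rows" is a list of rows, each an object of numbers: "x", "y", "z": the shift along the tool's x, y, z in units of 0.2 m (1.0 is 0.2 m); "ax", "ay", "az": the turn, a rotation vector about the tool's x, y, z in units of 60 degrees (1.0 is 60 degrees); "jaw": the opening, from -1 (shut) to 1 (fully open), so that 0 is half open. In form: [{"x": .., "y": .., "z": .., "ax": .., "ay": .., "az": .., "jaw": ..}, ...]. A call has exactly 10 rows; each row is the pose to reach, as a shift and turn from the pose commanded when the call began, along the tool's axes at that moment; what a row does not reach only later rows make up. A row lasts 1/8 s, in which the tool goes at most 62.5 mm and 10.7 degrees, less where a joint would pass 70% of its speed; a pose out of reach is approached as far as the arm can. A call with a number of a shift or a turn outside -1 to 1 is refused whole. A call with a gripper value outside its range is refused whole. The fingers move at their own pace and stop on an object; the grip force is fixed at half the most. Time passes only in rows, so rows that repeat a pose let the fingers close, or fill a call up. It gives the time, the measured TCP pose, the force, the opening and the grip force at its end, in the units of the state.
- bot.get_obs(): the state, without advancing time (a new reading comes with each control period).
- bot.capture(name): name is "side" or "top" or "wrist"; returns (picture, depth): 400x640x3 uint8, red, green, blue; 400x640 float32, mm along the optical axis (not along the pixel's ray), 0 where there is no reading.
- bot.camera_model(name): a dict with "vertical_fov" (degrees; the focal length in pixels is half the picture's height over the tangent of half this angle, whatever the lens; pixels are square), "cx", "cy" (the principal point, pixels), "k1" (the pictures are not rectified: a ray, as slopes to the right and down, at radius r is drawn at 1 + k1 r^2 times it, then the intrinsics apply), "R" (3x3) and "t" (3): a world point X has camera coordinates R X + t; the wrist camera has in their place "T_tool_cam" (4x4, takes a point from camera to tool coordinates, whose origin is the TCP and whose axes are the flange's). Camera axes: x right, y down, z forward; pixel columns grow to the right and rows downward; lengths in mm; the calibration is good to about 2 mm. A picture is of the moment at which its call begins: read the wrist's pose just before it. camera_model takes no time and is no camera call.
- bot.close_job(): hands the job in; it is judged then, once.
The state is a dict: "time": time; "joint_positions": joint angles; "dq": joint speeds; "tau": joint torques, N m; "tool_pos": TCP position; "tcp_rot": TCP orientation; "contact_force": force on the tool from outside, world axes, zero at the start; "moment": the same for the moment, N m; "grip_width": finger opening in mm; "finger_force": force on a finger pad.
Only numpy, scipy, OpenCV 4.12 (cv2) and the standard library are available. Lean on these libraries where they do the work, as an engineer would, in place of code of your own. Each camera call takes 0.05 s, during which the arm holds its last target. There are 200 camera calls.

## Task

Put the cooking tools away: stand the wooden spoon, handle down, in one of the two empty front pockets of the white utensil crock, and slide the crock along the worktop and over the raised rim of the low wooden tray, so that in the end it stands flat on the tray's floor, wholly inside the rim, beside the salt and pepper, with the spoon standing in it. Push the crock, do not pick it up or tip it over, and leave the salt, the pepper mill and the things lying about where they are.

Things in the scene. Friction and masses are not known exactly. Their poses are not given: they have to be found in the camera images.
- spoon: Pale wooden spoon, 320 mm long, 0.04 kg. Origin: mid-length, on its underside. Its +y runs along the handle to the handle end (160 mm away), -y to the oval head (52 mm wide, y = -160 to -80 mm); +z its upper side. Handle: bar about 13 mm wide, 12 mm high, its middle at z = 7, y = -69 to +160 mm; it slopes 5 degrees down from the spoon rest to the worktop. It balances at y = -20 mm.
- spoon_foot (a point): Middle of the end of the spoon's handle (y = +158 mm, z = 7 mm in the spoon's frame): the end that goes down into the crock.
- spoon_head (a point): Middle of the spoon's head near its far end (y = -150 mm, z = 5 mm in the spoon's frame): the end that stays on top.
- crock: White stoneware crock, blue lines, loose, 0.6 to 0.9 kg: round, 130 mm wide, 130 mm high, wall 6, inner floor at z = 8; foot 112 mm wide. Origin: centre of underside, z up. A grey cross insert (3 mm thick, along its x and y axes, top at z = 80) makes four pockets. The two at +x hold a red spatula and a whisk, fixed, leaning 14 deg to +x, 300 mm high; the two at -x, turned to the robot, are empty.
- pocket_left (a point): Floor of the empty pocket at the crock's -x, +y side, at x = -27, y = +27, z = 8 mm in the crock's frame. The pocket is a quarter disc: from the insert (1.5 mm from the crock's axes) to the inner wall (59 mm from the centre).
- pocket_right (a point): The same for the empty pocket at the crock's -x, -y side, at x = -27, y = -27, z = 8 mm in the crock's frame.
- tray: Low wooden tray, fixed. Origin: centre of its underside; long side along its y. Floor 190 (x) by 300 mm (y), 4 mm above the worktop; round it a rim 9 mm high (5 above the floor), 5 mm wide on top, then outside a bevel falling over 27 mm to the worktop. Outer size 254 x 364 mm. Salt and pepper stand at its +y end; its empty -y end is towards the crock.
- tray_place (a point): Middle of the free part of the tray's floor, at x = 0, y = -65, z = 4 mm in the tray's frame: where the crock belongs.
- pepper_mill: Dark wooden pepper mill, 58 mm in diameter, 170 mm high, loose on the +y end of the tray. Origin: centre of its underside.
- salt_shaker: Salt shaker, glass with a grey cap, 44 mm in diameter, 90 mm high, loose on the +y end of the tray. Origin: centre of its underside.
- peeler: Black peeler, 170 x 25 x 18 mm, lying at the front edge of the worktop, right; not part of the job. Origin: middle of its underside.
- lemon: Lemon, 70 x 57 x 56 mm, lying behind the crock; not part of the job. Origin: middle of its underside.
- onion: Onion, 76 mm, standing near the front edge of the worktop, before the crock and the tray; not part of the job. Origin: middle of its underside.
- spoon_rest: Spoon rest, fixed: round white dish, 100 mm wide, 17 mm high, blue edge. Origin: centre of its underside. On its +y side a notched lip (y = 44 to 58 mm) carries the spoon's neck 21 mm above the worktop between two horns 29 mm high; the head lies over the dish, the handle points to the rest's +y.

How it is judged (in metres and radians):
At the end, for the whole second after the job is handed in: The spoon's handle end is in a front pocket (at most 35 mm above the crock's underside) and the spoon leans under about 40 degrees; the crock stands flat (within 1.5 degrees) on the tray's floor, its whole foot inside the rim; both at rest (horizontal distance between spoon_foot and crock below 0.062 m and x of spoon_foot in the frame of crock below 0 m and z of spoon_foot in the frame of crock between 0.004 and 0.035 m and horizontal distance between spoon_foot and spoon_head below 0.2 m and height (world z) of spoon_head above 0.22 m and z of crock in the frame of tray between 0.002 and 0.0055 m and angle between crock's own z axis and vertical below 0.025 rad and x of crock in the frame of tray between -0.045 and 0.045 m and y of crock in the frame of tray between -0.1 and 0.06 m and linear speed of crock below 0.02 m/s and linear speed of spoon below 0.03 m/s); the robot touches nothing.
It fails at once if the crock is lifted more than 30 mm or tipped more than 20 degrees (height (world z) of crock above 0.03 m or angle between crock's own z axis and vertical above 0.35 rad).
It fails at once if salt shaker or pepper mill pushed more than 30 mm or tipped more than 20 degrees (distance of any of salt_shaker, pepper_mill from where it was at the start of the episode above 0.03 m or angle between any of salt_shaker, pepper_mill's own z axis and vertical above 0.35 rad).
It fails at once if peeler, lemon or onion shifted more than 40 mm (distance of any of peeler, lemon, onion from where it was at the start of the episode above 0.04 m).
It also fails if it takes over 69 s, if anything falls off the work surface, if the arm or the gripper's body presses on something with over 40 N, if the wrist force passes 120 N, or if a joint passes its speed limit or range.

## Working session

There is one attempt and no reset: what is moved stays moved. The work goes in short steps, Python scripts to look and compute and a tool call to move; the robot and the scene stay as the last step left them, time stands still between calls to the robot, and variables do not carry over. Pictures are saved under pics/ and viewed, at most 10 in all, crops included, and the job is handed in when it is done.

Besides the shell and the picture viewer there is one more tool, called after "Call:" as name([rows], argument=value, ...), one row to a line, values as JSON. send_rows: Moves the arm, as the interface text tells. Its arguments: {"type":"object","properties":{"rows":{"type":"array","items":{"type":"object","properties":{"x":{"type":"number","minimum":-1,"maximum":1},"y":{"type":"number","minimum":-1,"maximum":1},"z":{"type":"number","minimum":-1,"maximum":1},"ax":{"type":"number","minimum":-1,"maximum":1},"ay":{"type":"number","minimum":-1,"maximum":1},"az":{"type":"number","minimum":-1,"maximum":1},"jaw":{"type":"number"}}}}},"required":["rows"]}

```bash
ls; mkdir -p pics
python3 - <<'E'
from plant import bot
import cv2,numpy as np
print(bot.get_obs())
for n in("top","side"):
    p,d=bot.capture(n); cv2.imwrite(f"pics/{n}0.png",p[:,:,::-1]); np.savez(f"pics/{n}0.npz",p=p,d=d)
    print(n,bot.camera_model(n))
print(bot.camera_model("wrist"))
E
```

```text
pics
{'time': 0.0, 'joint_positions': array([-1.42000629e+00,  3.42713412e-01,  1.52505483e+00, -2.50521905e-05,
        1.27541242e+00, -1.45986919e-01]), 'dq': array([-0.0012408 , -0.0013838 ,  0.00162705, -0.00036299,  0.00022703,
       -0.00197733]), 'tau': array([ 4.13088837e-04, -4.31246674e+01, -2.44222641e+01,  7.17507885e-02,
        5.59083035e-02, -1.30196536e-04]), 'tool_pos': array([ 153.47749632, -501.56241754,  194.13665172]), 'tcp_rot': array([-3.14001805e+00, -2.07305822e-04,  2.96784104e-01]), 'contact_force': array([ 0.04549344, -0.13940678,  0.5327263 ]), 'moment': array([-0.01670467, -0.0270733 ,  0.0049027 ]), 'finger_force': 0.0, 'grip_width': 91.83134685061455}
top {'vertical_fov': 57.71358691918714, 'cx': 321.0216233108815, 'cy': 203.28516359251785, 'k1': -0.0557798077095314, 'R': array([[ 0.05650521, -0.99839531, -0.00373702],
       [-0.97784158, -0.05458547, -0.2021046 ],
       [ 0.20157629,  0.01507417, -0.97935681]]), 't': array([ -52.70155759,  542.49096575, 1232.27147259])}
side {'vertical_fov': 49.85410891306144, 'cx': 318.0847324975123, 'cy': 188.92597472370554, 'k1': 0.00024835662165434457, 'R': array([[-0.9633198 , -0.26719792, -0.02490439],
       [-0.11525847,  0.4957666 , -0.86077347],
       [ 0.24234365, -0.82632968, -0.50837861]]), 't': array([ 499.75021409,  143.47800437, 1231.67869567])}
{'vertical_fov': 62.30807482334491, 'cx': 319.69652875751996, 'cy': 206.82711077310083, 'k1': -0.031871666313529425, 'T_tool_cam': array([[-1.59962911e-04, -9.64584003e-01, -2.63775805e-01,
         7.11170619e+01],
       [ 9.99999924e-01, -6.05510614e-05, -3.85009968e-04,
         9.65523119e-01],
       [ 3.55402551e-04, -2.63775846e-01,  9.64583940e-01,
        -1.89471805e+02],
       [ 0.00000000e+00,  0.00000000e+00,  0.00000000e+00,
         1.00000000e+00]])}
```

View pics/top0.png

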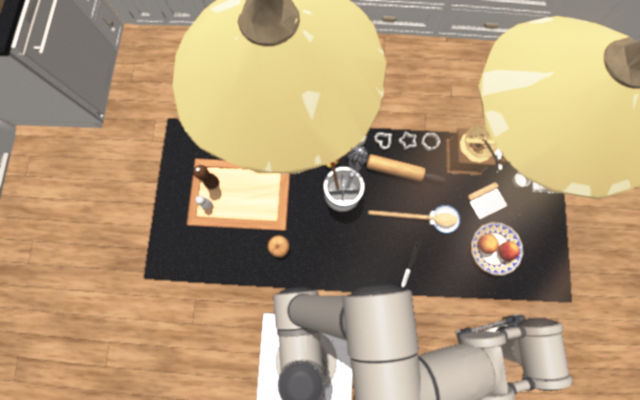

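View pics/side0.png

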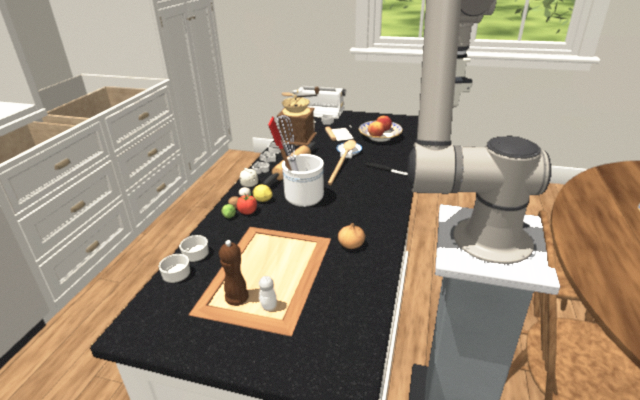

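The top view shows the tray around (239,194), the crock at (344,189), the spoon with handle end (370,213) and head (445,219), and the onion at (278,246). The side view shows the same, with the crock at (304,180).

```bash
cat > h.py <<'E'
import numpy as np,cv2
from plant import bot
from scipy.spatial.transform import Rotation as Ro
def ray(cam,uv,obs=None):
    m=bot.camera_model(cam); f=200/np.tan(np.radians(m["vertical_fov"]/2))
    K=np.array([[f,0,m["cx"]],[0,f,m["cy"]],[0,0,1.]])
    n=cv2.undistortPoints(np.float64(uv).reshape(-1,1,2),K,np.array([m["k1"],0,0,0.])).reshape(-1,2)
    d=np.c_[n,np.ones(len(n))]
    if cam=="wrist":
        T=m["T_tool_cam"]; R=Ro.from_euler("xyz",obs["tcp_rot"]).as_matrix()
        return R@T[:3,3]+obs["tool_pos"], d@(R@T[:3,:3]).T
    return -m["R"].T@m["t"], d@m["R"]
def onz(cam,uv,z,obs=None):
    c,d=ray(cam,uv,obs); return c+d*((z-c[2])/d[:,2])[:,None]
def ondepth(cam,uv,D,obs=None):
    c,d=ray(cam,uv,obs); uv=np.atleast_2d(uv).astype(int); return c+d*D[uv[:,1],uv[:,0]][:,None]
def cloud(cam,D,obs=None):
    v,u=np.mgrid[:400,:640]; uv=np.c_[u.ravel(),v.ravel()]
    c,d=ray(cam,uv,obs); return (c+d*D.ravel()[:,None]).reshape(400,640,3)
E
python3 - <<'E'
from h import *
np.set_printoptions(precision=0,suppress=True)
for n in("top","side"):
    z=np.load(f"pics/{n}0.npz");P=z["p"];D=z["d"];C=cloud(n,D)
    hsv=cv2.cvtColor(P,cv2.COLOR_RGB2HSV)
    print(n,"worktop z",C[240,200] if n=="top" else C[330,200])
    # crock top
    reg=np.zeros((400,640),bool)
    if n=="top": reg[160:215,318:370]=1
    else: reg[150:210,278:330]=1
    w=reg&(hsv[...,1]<60)&(hsv[...,2]>120)&(C[...,2]>122)&(C[...,2]<136)
    q=C[w]; print("crock rim",len(q),q.min(0),q.max(0)); 
    A=np.c_[2*q[:,:2],np.ones(len(q))]; s=np.linalg.lstsq(A,(q[:,:2]**2).sum(1),rcond=None)[0]; print("circ",s[:2],np.sqrt(s[2]+s[0]**2+s[1]**2))
    if n=="top":
        reg=np.zeros((400,640),bool);reg[140:240,170:300]=1
        w=reg&(hsv[...,1]>60)&(hsv[...,2]>90)&(C[...,2]<30)&(C[...,2]>-15)
        w[232:]=0
        q=cv2.findNonZero(w.astype(np.uint8)); q=cv2.convexHull(q).reshape(-1,2); W=onz("top",q,0); r=cv2.minAreaRect(W[:,:2].astype(np.float32)); print("tray",r)
        reg=np.zeros((400,640),bool);reg[200:230,362:458]=1
        w=reg&(hsv[...,1]>60)&(hsv[...,2]>90)
        v,u=np.nonzero(w); W=onz(n,np.c_[u,v],15)
        i=u<425; h=W[i]; m=h.mean(0); U,S,V=np.linalg.svd(h[:,:2]-m[:2]); dr=V[0]*np.sign(V[0][1]); t=(W[:,:2]-m[:2])@dr
        print("spoon yaw of handle",np.degrees(np.arctan2(dr[1],dr[0])),"end",m[:2]+dr*t.max(),"head end",m[:2]+dr*t.min(),t.max()-t.min())
        for nm,uv,z in(("onion",(278,246),40),("pepper",(200,172),170),("salt",(203,198),90),("dish",(445,219),15),("knife",(407,273),10)): print(nm,onz(n,[uv],z)[0],ondepth(n,[uv],D)[0])
E
```

```text
top worktop z [395. 414.  -2.]
crock rim 263 [ 527. -159.  122.] [658. -33. 135.]
circ [591. -96.] 60.70161983884148
tray ((612.9221801757812, 283.88800048828125), (333.42681884765625, 416.8052062988281), 0.2531474232673645)
spoon yaw of handle 88.44840027945995 end [ 531. -194.] head end [ 522. -517.] 323.28748558153944
onion [386. 120.  40.] [384. 117.  68.]
pepper [604. 382. 170.] [606. 385. 163.]
salt [533. 389.  90.] [534. 391.  84.]
dish [ 520. -476.   15.] [ 516. -470.   33.]
knife [ 319. -340.   10.] [ 319. -341.    7.]
side worktop z [656. 506.  -1.]
crock rim 285 [ 527. -162.  122.] [657. -26. 136.]
circ [591. -94.] 61.17912192899206
```

Run:
```python
from h import *
np.set_printoptions(precision=1,suppress=True)
z=np.load("pics/top0.npz");P=z["p"];D=z["d"];C=cloud("top",D)
hsv=cv2.cvtColor(P,cv2.COLOR_RGB2HSV)
w=(hsv[...,1]>60)&(hsv[...,2]>90)
L=[];R=[];B=[]
for v in range(176,218):
    c=np.nonzero(w[v,170:310])[0]+170; L.append((c[0]-.5,v)); R.append((c[-1]+.5,v))
for u in range(205,265):
    r=np.nonzero(w[200:232,u])[0]+200; B.append((u,r[-1]+.5))
for n,e in zip("LRB",(L,R,B)):
    q=onz("top",e,0); l=cv2.fitLine(q[:,:2].astype(np.float32),cv2.DIST_HUBER,0,.01,.01).ravel(); print(n,l, np.degrees(np.arctan2(l[1],l[0])))
# side view: tray mask corners
z=np.load("pics/side0.npz");P=z["p"];Cs=cloud("side",z["d"]);hs=cv2.cvtColor(P,cv2.COLOR_RGB2HSV)
m=((hs[...,1]>60)&(hs[...,2]>80)).astype(np.uint8); m[:228]=0;m[330:]=0;m[:,:190]=0;m[:,333:]=0
n,l,s,_=cv2.connectedComponentsWithStats(m);k=1+s[1:,4].argmax();print(s[k])
q=cv2.findNonZero((l==k).astype(np.uint8)); h=cv2.convexHull(q); a=cv2.approxPolyDP(h,6,True).reshape(-1,2); print(a,onz("side",a,0)[:,:2])
# things taller than 25mm in the pusher zone
zz=(C[...,2]>15)&(C[...,2]<90)&(C[...,1]<-165)&(C[...,1]>-420)&(C[...,0]>560)&(C[...,0]<760)
q=C[zz]; print("pin",np.percentile(q,[2,50,98],axis=0))
# objects above 130 above crock: utensils from side
q=Cs[(Cs[...,2]>200)&(Cs[...,2]<330)&(np.hypot(Cs[...,0]-620,Cs[...,1]+95)<150)];print("utens",np.percentile(q,[2,50,98],axis=0))
```

```text
L [  1.    0.  555.2 474.7] 0.2294715
R [  1.    0.  558.9 101.2] 0.50749344
B [  0.   -1.  446.1 291.6] -89.8639
[ 190  228  141  102 5657]
[[330 238]
 [294 329]
 [190 315]
 [221 246]
 [248 228]] [[453.6 104.8]
 [450.  450.9]
 [700.7 471.4]
 [748.4 215.1]
 [708.1 114.9]]
pin [[ 661.2 -410.1   24.3]
 [ 693.8 -290.4   45.6]
 [ 731.9 -182.6   53.8]]
utens [[ 637.2 -154.3  202.5]
 [ 656.1  -47.4  253.3]
 [ 679.4  -16.5  294.7]]
```

```bash
cat >> h.py <<'E'
def frame(z,y):
    z=np.array(z,float);z/=np.linalg.norm(z);y=np.array(y,float);y-=z*(y@z);y/=np.linalg.norm(y)
    return np.c_[np.cross(y,z),y,z]
def go(pos,R,obs=None):
    obs=obs or bot.get_obs(); R0=Ro.from_euler("xyz",obs["tcp_rot"]).as_matrix()
    s=R0.T@(np.array(pos)-obs["tool_pos"])/200; a=np.degrees(Ro.from_matrix(R0.T@R).as_rotvec())/60
    print("xyz",s.round(3),"a",a.round(3)); return s,a
E
python3 - <<'E'
from h import *
go([500,-380,250],frame([0,0,-1],[-1,0,0]))
E
```

```text
xyz [ 1.835 -0.075 -0.278] a [-1.000e-03  1.000e-03  1.783e+00]
```

Call:
send_rows([
  {"x": 0.15, "z": -0.1, "az": 0.1, "jaw": 1},
  {"x": 0.3, "z": -0.2, "az": 0.25, "jaw": 1},
  {"x": 0.5, "z": -0.28, "az": 0.4, "jaw": 1},
  {"x": 0.7, "z": -0.28, "az": 0.55, "jaw": 1},
  {"x": 0.95, "z": -0.28, "az": 0.7, "jaw": 1},
  {"x": 0.95, "z": -0.28, "az": 0.85, "jaw": 1},
  {"x": 0.95, "z": -0.28, "az": 0.95, "jaw": 1},
  {"x": 0.95, "z": -0.28, "az": 0.95, "jaw": 1},
  {"x": 0.95, "z": -0.28, "az": 0.95, "jaw": 1},
  {"x": 0.95, "z": -0.28, "az": 0.95, "jaw": 1},
])

```text
schema error: expected keys x, y, z, ax, ay, az, jaw
```

Run:
```python
from h import *
print(bot.get_obs()["joint_positions"].round(2))
go([500,-370,250],frame([0,0,-1],[-1,0,0]))
```

```text
[-1.42  0.34  1.52  0.    1.28 -0.15]
xyz [ 1.849 -0.123 -0.278] a [-1.000e-03  1.000e-03  1.783e+00]
```

Call:
send_rows([
  {"x": 0.2, "y": 0, "z": -0.2, "ax": 0, "ay": 0, "az": 0.15, "jaw": 1},
  {"x": 0.45, "y": 0, "z": -0.28, "ax": 0, "ay": 0, "az": 0.3, "jaw": 1},
  {"x": 0.7, "y": -0.05, "z": -0.28, "ax": 0, "ay": 0, "az": 0.45, "jaw": 1},
  {"x": 0.95, "y": -0.05, "z": -0.28, "ax": 0, "ay": 0, "az": 0.6, "jaw": 1},
  {"x": 0.95, "y": -0.05, "z": -0.28, "ax": 0, "ay": 0, "az": 0.75, "jaw": 1},
  {"x": 0.95, "y": -0.05, "z": -0.28, "ax": 0, "ay": 0, "az": 0.9, "jaw": 1},
  {"x": 0.95, "y": -0.05, "z": -0.28, "ax": 0, "ay": 0, "az": 0.95, "jaw": 1},
  {"x": 0.95, "y": -0.05, "z": -0.28, "ax": 0, "ay": 0, "az": 0.95, "jaw": 1},
  {"x": 0.95, "y": -0.05, "z": -0.28, "ax": 0, "ay": 0, "az": 0.95, "jaw": 1},
  {"x": 0.95, "y": -0.05, "z": -0.28, "ax": 0, "ay": 0, "az": 0.95, "jaw": 1},
])

```text
time: 1.35
tool_pos: [332.2, -436.9, 250.8]
tcp_rot: [-3.142, 0.0, -0.698]
contact_force: [0.3, 0.7, 0.8]
grip_width: 91.6
finger_force: 0.0
```

Run:
```python
from h import *
print(bot.get_obs()["joint_positions"].round(2))
go([500,-370,250],frame([0,0,-1],[-1,0,0]))
```

```text
[-1.06  0.35  1.36 -0.    1.43  1.21]
xyz [ 0.428 -0.795  0.004] a [0.    0.    0.834]
```

Call:
send_rows([
  {"x": 0.15, "y": -0.25, "z": 0, "ax": 0, "ay": 0, "az": 0.15, "jaw": 1},
  {"x": 0.3, "y": -0.5, "z": 0, "ax": 0, "ay": 0, "az": 0.3, "jaw": 1},
  {"x": 0.43, "y": -0.79, "z": 0, "ax": 0, "ay": 0, "az": 0.5, "jaw": 1},
  {"x": 0.43, "y": -0.79, "z": 0, "ax": 0, "ay": 0, "az": 0.65, "jaw": 1},
  {"x": 0.43, "y": -0.79, "z": 0, "ax": 0, "ay": 0, "az": 0.83, "jaw": 1},
  {"x": 0.43, "y": -0.79, "z": 0, "ax": 0, "ay": 0, "az": 0.83, "jaw": 1},
  {"x": 0.43, "y": -0.79, "z": 0, "ax": 0, "ay": 0, "az": 0.83, "jaw": 1},
  {"x": 0.43, "y": -0.79, "z": 0, "ax": 0, "ay": 0, "az": 0.83, "jaw": 1},
  {"x": 0.43, "y": -0.79, "z": 0, "ax": 0, "ay": 0, "az": 0.83, "jaw": 1},
  {"x": 0.43, "y": -0.79, "z": 0, "ax": 0, "ay": 0, "az": 0.83, "jaw": 1},
])

```text
time: 2.6
tool_pos: [499.7, -371.2, 250.9]
tcp_rot: [-3.142, -0.0, -1.567]
contact_force: [0.8, -0.0, 1.0]
grip_width: 91.5
finger_force: 0.0
```

Run:
```python
from h import *
np.set_printoptions(precision=1,suppress=True)
o=bot.get_obs(); p,d=bot.capture("wrist"); cv2.imwrite("pics/w1.png",p[:,:,::-1]); np.savez("pics/w1.npz",p=p,d=d,tp=o["tool_pos"],tr=o["tcp_rot"])
hsv=cv2.cvtColor(p,cv2.COLOR_RGB2HSV)
C=cloud("wrist",d,o)
W=cloud("wrist",d*0+1,o)
m=(hsv[...,1]>50)&(hsv[...,2]>100)&(abs(C[...,0]-527)<30)&(C[...,1]<-185)&(C[...,2]<60)
v,u=np.nonzero(m); q=C[m]; print(len(q),np.percentile(q,[1,50,99],axis=0))
for y in range(-420,-190,30):
    k=abs(q[:,1]-y)<5
    if k.sum()>3: print(y,q[k].mean(0),np.ptp(q[k][:,0]))
```

```text
3889 [[ 498.1 -529.    -1.3]
 [ 522.1 -445.7   29.9]
 [ 553.  -232.5   36.9]]
-420 [ 520.2 -419.8   28.5] 14.452795544348646
-390 [ 522.  -389.7   22.4] 14.779652933325565
-360 [ 523.7 -360.1   22.9] 15.851396624634958
-330 [ 524.1 -329.9   20.5] 16.556807662456436
-300 [ 526.3 -299.8   16.8] 15.597094376119912
-270 [ 528.  -269.8   15.8] 16.35099994244115
-240 [ 529.2 -240.2   13.2] 15.123021073022983
```

View pics/w1.png

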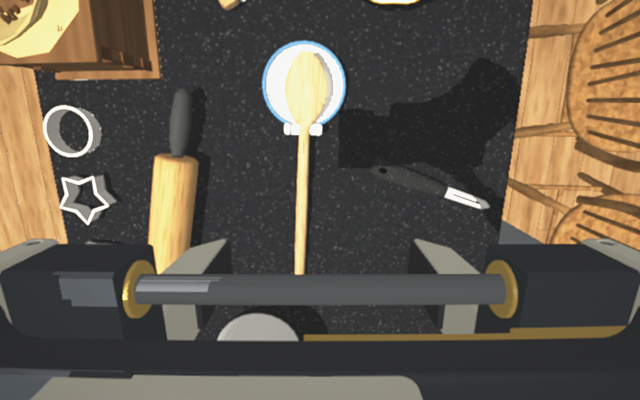

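The wrist view shows the spoon's handle running up at about (302,200), with the head at (305,90) over the rest. The measured handle is at x≈523 at y=-374, with a top height of about 25.

Run:
```python
from h import *
s=np.sin(np.radians(25));c=np.cos(np.radians(25)); z=np.array([.05*s,s,-c]); R=frame(z,[-1,.05,0])
T=np.array([523.4,-366,8]); go(T-80*z,R); go(T,R); print(bot.get_obs()["joint_positions"].round(2))
```

```text
xyz [ 0.143 -0.109  0.852] a [ 0.011 -0.417  0.051]
xyz [-0.026 -0.119  1.214] a [ 0.011 -0.417  0.051]
[-0.76  0.5   1.13 -0.    1.52  2.38]
```

Call:
send_rows([
  {"x": 0.05, "y": -0.05, "z": 0.2, "ax": 0, "ay": -0.15, "az": 0.05, "jaw": 0.2},
  {"x": 0.1, "y": -0.11, "z": 0.45, "ax": 0.01, "ay": -0.3, "az": 0.05, "jaw": 0.2},
  {"x": 0.143, "y": -0.11, "z": 0.7, "ax": 0.01, "ay": -0.417, "az": 0.05, "jaw": 0.2},
  {"x": 0.143, "y": -0.11, "z": 0.85, "ax": 0.01, "ay": -0.417, "az": 0.05, "jaw": 0.2},
  {"x": 0.143, "y": -0.11, "z": 0.85, "ax": 0.01, "ay": -0.417, "az": 0.05, "jaw": 0.2},
  {"x": 0.143, "y": -0.11, "z": 0.85, "ax": 0.01, "ay": -0.417, "az": 0.05, "jaw": 0.2},
  {"x": 0.143, "y": -0.11, "z": 0.85, "ax": 0.01, "ay": -0.417, "az": 0.05, "jaw": 0.2},
  {"x": 0.1, "y": -0.11, "z": 0.94, "ax": 0.01, "ay": -0.417, "az": 0.05, "jaw": 0.2},
  {"x": 0.1, "y": -0.11, "z": 0.94, "ax": 0.01, "ay": -0.417, "az": 0.05, "jaw": 0.2},
  {"x": 0.1, "y": -0.11, "z": 0.94, "ax": 0.01, "ay": -0.417, "az": 0.05, "jaw": 0.2},
])

```text
time: 3.9
tool_pos: [522.4, -391.6, 64.4]
tcp_rot: [-3.141, 0.435, -1.62]
contact_force: [-0.3, 0.5, -0.0]
grip_width: 55.1
finger_force: 0.0
```

Run:
```python
from h import *
s=np.sin(np.radians(25));c=np.cos(np.radians(25)); z=np.array([.05*s,s,-c]); R=frame(z,[-1,.05,0])
T=np.array([523.4,-366,8]); go(T,R); print(bot.get_obs()["joint_positions"].round(2))
```

```text
xyz [0.003 0.001 0.31 ] a [-0.    -0.002  0.001]
[-0.91  0.89  0.99  0.28  1.6   2.24]
```

Call:
send_rows([
  {"x": 0, "y": 0, "z": 0.15, "ax": 0, "ay": 0, "az": 0, "jaw": 0.2},
  {"x": 0, "y": 0, "z": 0.28, "ax": 0, "ay": 0, "az": 0, "jaw": 0.2},
  {"x": 0, "y": 0, "z": 0.31, "ax": 0, "ay": 0, "az": 0, "jaw": 0.2},
  {"x": 0, "y": 0, "z": 0.31, "ax": 0, "ay": 0, "az": 0, "jaw": 0},
  {"x": 0, "y": 0, "z": 0.31, "ax": 0, "ay": 0, "az": 0, "jaw": -1},
  {"x": 0, "y": 0, "z": 0.31, "ax": 0, "ay": 0, "az": 0, "jaw": -1},
  {"x": 0, "y": 0, "z": 0.31, "ax": 0, "ay": 0, "az": 0, "jaw": -1},
  {"x": 0, "y": 0, "z": 0.31, "ax": 0, "ay": 0, "az": 0, "jaw": -1},
  {"x": 0, "y": 0, "z": 0.31, "ax": 0, "ay": 0, "az": 0, "jaw": -1},
  {"x": 0, "y": 0, "z": 0.31, "ax": 0, "ay": 0, "az": 0, "jaw": -1},
])

```text
time: 5.15
tool_pos: [523.1, -364.9, 6.6]
tcp_rot: [3.14, 0.437, -1.621]
contact_force: [-0.3, 0.3, 0.3]
grip_width: 0.5
finger_force: 0.0
```

Run:
```python
from h import *
o=bot.get_obs(); print(o["grip_width"],o["finger_force"])
s=np.sin(np.radians(25));c=np.cos(np.radians(25)); z=np.array([.05*s,s,-c]); R=frame(z,[-1,.05,0])
# lifted
go([480,-300,200],R)
# final orientation: handle vertical, tool 30deg below horizontal, heading a
for hd in (0,):
    a=np.radians(hd);k=np.radians(30); Rf=frame([np.cos(a)*np.cos(k),np.sin(a)*np.cos(k),-np.sin(k)],[-np.sin(a),np.cos(a),0]); 
    Rg=frame([-np.cos(a)*0+np.cos(a)*np.cos(k),np.sin(a)*np.cos(k),-np.sin(k)],[np.sin(a),-np.cos(a),0])
    print("x axes",Rf[:,0],Rg[:,0]); go([520,-190,420],Rf); go([520,-190,420],Rg)
```

```text
0.5196639160410669 0.0
xyz [-0.693  0.232 -0.743] a [ 0.001 -0.     0.   ]
x axes [-0.5        0.        -0.8660254] [0.5       0.        0.8660254]
xyz [-1.665  0.061 -1.504] a [ 0.995 -0.466  1.084]
xyz [-1.665  0.061 -1.504] a [ 0.502  1.073 -1.59 ]
```

Run:
```python
from h import *
o=bot.get_obs(); p,d=bot.capture("wrist"); q,_=bot.capture("top")
t=cv2.resize(q[180:250,330:490],(640,280),interpolation=cv2.INTER_CUBIC)
cv2.imwrite("pics/w2.png",cv2.resize(np.vstack([p[:,:,::-1][:320],t[:,:,::-1]]),(640,600)))
```

```text
(no output)
```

View pics/w2.png

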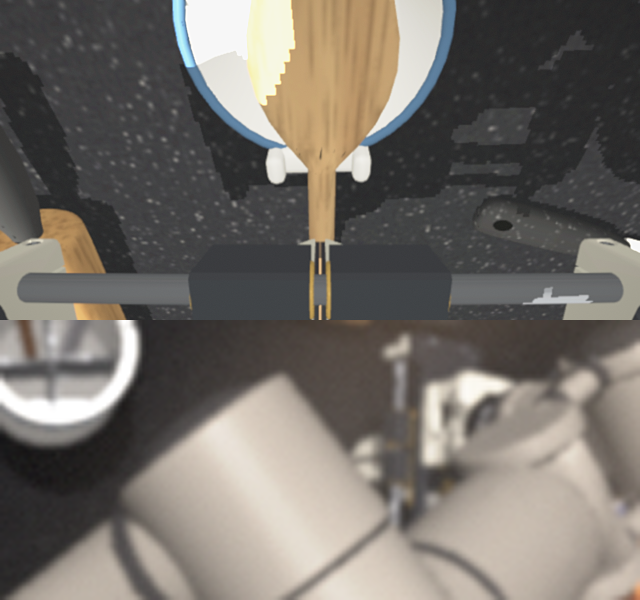

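Run:
```python
from h import *
np.set_printoptions(precision=1,suppress=True)
o=bot.get_obs(); print(o["grip_width"],o["finger_force"],o["time"])
for n in("wrist","side"):
    p,d=bot.capture(n); C=cloud(n,d,o); hsv=cv2.cvtColor(p,cv2.COLOR_RGB2HSV)
    m=(hsv[...,0]<25)&(hsv[...,1]>50)&(hsv[...,2]>80)&(abs(C[...,0]-527)<40)&(C[...,1]<-185)&(C[...,1]>-540)&(C[...,2]<90)
    q=C[m]
    for y in range(-530,-180,20):
        k=abs(q[:,1]-y)<5
        if k.sum()>2: print(n,y,np.median(q[k],0),np.ptp(q[k][:,0]))
    if n=="side": cv2.imwrite("pics/s2.png",cv2.resize(p[120:220,280:440,::-1],(800,500),interpolation=cv2.INTER_CUBIC))
```

```text
0.5467672000014716 0.0 5.25
wrist -490 [ 510.3 -489.7   34.5] 33.01593546340882
wrist -470 [ 512.3 -470.1   32.6] 57.40681934089656
wrist -450 [ 517.8 -450.5   30.5] 42.35290836520369
wrist -430 [ 519.8 -430.9   31.9] 16.03780539021767
wrist -410 [ 520.6 -410.    30.3] 15.392934621059226
wrist -390 [ 522.  -390.5   29.1] 14.838626635050446
wrist -370 [ 514.5 -371.4   -0.6] 16.135264095952152
wrist -290 [ 527.3 -288.4   20.3] 1.1212370460309558
side -510 [ 515.3 -508.9   36.4] 12.806688243826727
side -490 [ 512.  -491.3   37.4] 12.225069868689673
side -470 [ 507.  -471.4   35. ] 16.692808926836904
side -450 [ 505.1 -448.1   34.8] 12.438596283809886
side -410 [ 502.9 -406.6   73.6] 39.28556423445434
side -390 [ 510.9 -390.1   45.2] 24.05618302505661
side -370 [ 523.7 -369.8   25.2] 28.30392925613205
side -350 [ 526.4 -348.4   23.6] 29.50470611035314
side -330 [ 526.2 -330.3   20.8] 23.588615036908323
side -310 [ 526.7 -309.    21.7] 27.486089722230076
side -290 [ 525.9 -291.7   18.9] 26.228446613084543
side -270 [ 529.6 -272.3    1.3] 22.894863985243774
side -250 [ 527.8 -249.8   13.5] 21.52523235051933
side -230 [ 526.9 -230.8   11.5] 21.64826244089886
side -210 [ 525.7 -209.9   12.6] 9.561513864403537
```

View pics/s2.png

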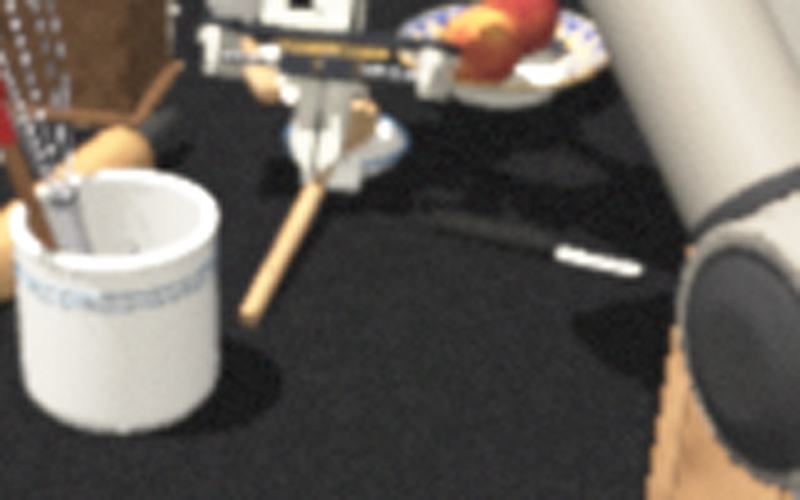

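The side view shows the fingers straddling the handle near (325,150) in the crop, with the spoon undisturbed. That doesn't fit the opening of 0.5, so I'll lift and check.

Call:
send_rows([
  {"x": 0, "y": 0, "z": 0, "ax": 0, "ay": 0, "az": 0, "jaw": -1},
  {"x": -0.04, "y": 0, "z": -0.09, "ax": 0, "ay": 0, "az": 0, "jaw": -1},
  {"x": -0.08, "y": 0, "z": -0.18, "ax": 0, "ay": 0, "az": 0, "jaw": -1},
  {"x": -0.13, "y": 0, "z": -0.27, "ax": 0, "ay": 0, "az": 0, "jaw": -1},
  {"x": -0.17, "y": 0, "z": -0.36, "ax": 0, "ay": 0, "az": 0, "jaw": -1},
  {"x": -0.21, "y": 0, "z": -0.45, "ax": 0, "ay": 0, "az": 0, "jaw": -1},
  {"x": -0.21, "y": 0, "z": -0.45, "ax": 0, "ay": 0, "az": 0, "jaw": -1},
  {"x": -0.21, "y": 0, "z": -0.45, "ax": 0, "ay": 0, "az": 0, "jaw": -1},
  {"x": -0.21, "y": 0, "z": -0.45, "ax": 0, "ay": 0, "az": 0, "jaw": -1},
  {"x": -0.21, "y": 0, "z": -0.45, "ax": 0, "ay": 0, "az": 0, "jaw": -1},
])

```text
time: 6.6
tool_pos: [522.9, -364.6, 105.2]
tcp_rot: [3.139, 0.438, -1.621]
contact_force: [-0.1, -0.6, 0.3]
grip_width: 0.2
finger_force: 0.0
```

Run:
```python
from h import *
np.set_printoptions(precision=1,suppress=True)
o=bot.get_obs(); print(o["grip_width"],o["finger_force"],o["time"],o["tool_pos"])
for n in("wrist","side"):
    p,d=bot.capture(n); C=cloud(n,d,o); hsv=cv2.cvtColor(p,cv2.COLOR_RGB2HSV)
    m=(hsv[...,0]<25)&(hsv[...,1]>50)&(hsv[...,2]>80)&(abs(C[...,0]-527)<40)&(C[...,1]<-165)&(C[...,1]>-540)&(C[...,2]<200)
    q=C[m]
    for y in range(-530,-160,20):
        k=abs(q[:,1]-y)<5
        if k.sum()>2: print(n,y,np.median(q[k],0),np.ptp(q[k][:,0]))
    if n=="wrist": cv2.imwrite("pics/w3.png",p[:,:,::-1])
```

```text
0.2308708767612262 0.0 6.6 [ 522.9 -364.6  105.2]
wrist -470 [ 517.9 -469.7   32.2] 54.28706983623073
wrist -450 [ 517.8 -450.1   30.5] 42.2717889894476
wrist -430 [ 519.7 -430.7   31.8] 16.980338965648286
wrist -410 [ 520.  -411.1   30.5] 15.001820770225208
wrist -390 [ 522.  -390.4  130.4] 14.797227032040155
wrist -370 [ 517.9 -370.4   23.7] 15.686879414575401
wrist -350 [ 523.7 -350.5   21.5] 16.329923837896672
wrist -330 [ 518.6 -330.2   19.5] 16.785571646976905
wrist -310 [ 519.4 -309.7   17.3] 16.85467646107668
wrist -290 [ 521.9 -290.2   17. ] 17.46340820356795
wrist -270 [ 520.6 -271.9   -0.2] 16.79147368750614
side -510 [ 519.8 -509.3   36.4] 19.947019218832054
side -490 [ 505.3 -489.5   35.6] 34.12771120542129
side -470 [ 514.9 -469.4   34.3] 41.779972374181796
side -450 [ 520.2 -450.9   31.2] 32.051058334617494
side -430 [ 520.8 -429.5   31.2] 19.243090849099303
side -410 [ 524.7 -412.7   15.3] 32.01146990930624
side -390 [ 525.6 -390.4   14.5] 28.29015368109799
side -370 [ 523.4 -370.8   27.5] 25.30276189474239
side -350 [ 524.  -349.7   22.5] 27.2345533776587
side -330 [ 524.  -332.2   24.1] 27.596225202225014
side -310 [ 524.3 -310.6   19.2] 22.562521233039206
side -290 [ 527.3 -292.3   20. ] 26.531006073330673
side -270 [ 526.1 -266.8   15.8] 23.62842230694696
side -250 [ 527.8 -249.6   16.7] 26.23063563940036
side -230 [ 529.6 -228.5   13.1] 22.245178237737036
side -210 [ 528.9 -210.1   13.1] 10.800047681301066
side -190 [ 534.2 -193.6    8.4] 11.419879769332965
```

Run:
```python
from h import *
np.set_printoptions(precision=1,suppress=True)
o=bot.get_obs(); p,d=bot.capture("side"); C=cloud("side",d)
m=bot.camera_model("side"); f=200/np.tan(np.radians(m["vertical_fov"]/2)); x=m["R"]@o["tool_pos"]+m["t"]; uv=(x[:2]/x[2]*f+[m["cx"],m["cy"]]); print("tcp px",uv)
u0,v0=uv.astype(int)
img=cv2.resize(p[v0-50:v0+50,u0-40:u0+40,::-1],(480,600),interpolation=cv2.INTER_NEAREST); cv2.circle(img,(int(6*(uv[0]-u0+40)),int(6*(uv[1]-v0+50))),4,(0,0,255),-1)
w=cv2.imread("pics/w3.png")[100:400,200:460]; w=cv2.resize(w,(320,369)); w=np.vstack([w,np.zeros((231,320,3),np.uint8)])
cv2.imwrite("pics/s3.png",np.hstack([img,w]))
for v in range(v0-12,v0+14,2): print(v,C[v,u0])
```

```text
tcp px [342.4 138.4]
126 [ 526.6 -373.3  151.4]
128 [ 526.5 -372.7  143.7]
130 [ 595.7 -680.2    3.2]
132 [ 591.7 -662.8    1.1]
134 [ 584.9 -632.7    4.8]
136 [ 579.9 -610.7    5.1]
138 [ 574.5 -586.8    6.5]
140 [ 573.4 -581.8   -0.6]
142 [ 566.  -549.5    5. ]
144 [ 555.8 -504.    17.2]
146 [ 555.6 -503.1    8.5]
148 [ 553.4 -493.6    4. ]
150 [ 537.2 -421.8   29.9]
```

View pics/s3.png

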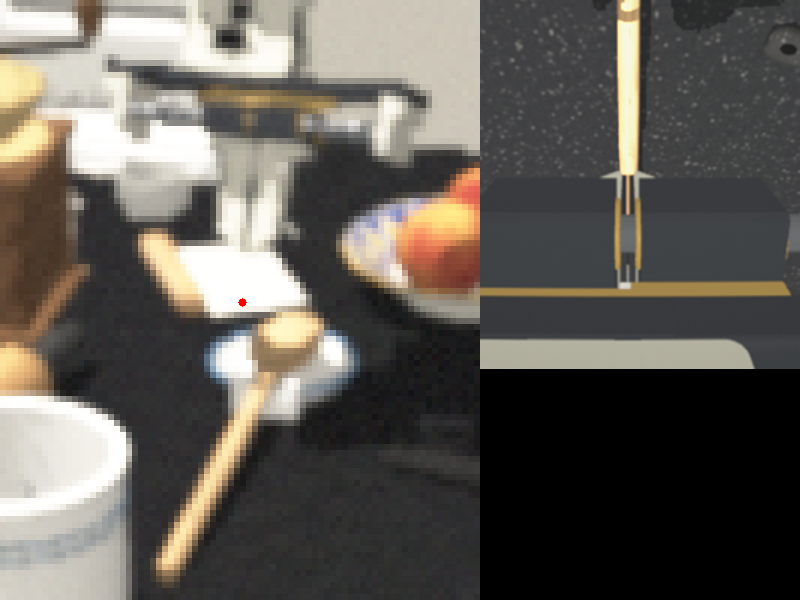

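The side crop shows the fingertips ending about 8 px above the projected reported TCP (red dot). So the real tips sit some 35 mm short of it, and I'll measure that in tool coordinates.

Run:
```python
from h import *
np.set_printoptions(precision=1,suppress=True)
o=bot.get_obs(); p,d=bot.capture("wrist"); C=cloud("wrist",d,o)
R=Ro.from_euler("xyz",o["tcp_rot"]).as_matrix(); t=(C-o["tool_pos"])@R
for v in range(236,264,3): print(v,[t[v,u].round(0).astype(int).tolist() for u in (304,308,312,320,328,332,336)])
ps,ds=bot.capture("side"); S=(cloud("side",ds)-o["tool_pos"])@R
m=(abs(S[...,0])<25)&(abs(S[...,1])<40)&(S[...,2]>-120)&(S[...,2]<30)
print(np.percentile(S[m],[1,25,50,75,97,99.5],axis=0))
```

```text
236 [[-51, -17, 141], [-51, -13, 141], [-51, -9, 140], [-41, 0, 114], [-51, 8, 141], [-51, 13, 142], [-51, 17, 141]]
239 [[-55, -17, 143], [-55, -13, 143], [12, -4, -33], [-45, 0, 117], [12, 4, -33], [-55, 13, 143], [-55, 17, 142]]
242 [[12, -8, -36], [12, -6, -36], [12, -4, -37], [11, 0, -34], [12, 4, -37], [12, 6, -37], [12, 8, -37]]
245 [[37, -5, -104], [37, -4, -103], [12, -4, -41], [11, 0, -37], [12, 4, -40], [37, 3, -103], [37, 4, -103]]
248 [[38, -5, -106], [38, -4, -107], [12, -4, -46], [11, 0, -41], [12, 3, -44], [37, 3, -106], [37, 4, -106]]
251 [[37, -5, -107], [37, -4, -108], [12, -4, -48], [10, 0, -44], [12, 3, -48], [38, 3, -108], [38, 4, -108]]
254 [[38, -4, -110], [37, -3, -109], [12, -4, -52], [10, 0, -47], [12, 3, -52], [37, 3, -109], [37, 4, -110]]
257 [[37, -4, -111], [37, -3, -111], [12, -4, -55], [11, 0, -52], [12, 3, -55], [37, 3, -111], [37, 4, -112]]
260 [[37, -4, -113], [37, -3, -113], [12, -4, -58], [11, 0, -55], [12, 3, -57], [37, 3, -113], [38, 4, -114]]
263 [[37, -4, -115], [37, -3, -115], [36, -2, -112], [11, 0, -58], [36, 2, -112], [37, 3, -114], [37, 4, -115]]
[[ -21.5  -26.6 -110. ]
 [ -13.4   -8.1  -94. ]
 [ -10.2    2.2  -76.2]
 [  -6.8   13.7  -58.2]
 [   9.7   29.9  -38.3]
 [  22.4   33.6  -34.5]]
```

The real tips are at tool z = -33, so everything has to go 33 mm further along the tool.

```bash
cat >> h.py <<'E'
def tip(pos,R,obs=None): return go(np.array(pos)+33*R[:,2],R,obs)
E
python3 - <<'E'
from h import *
s=np.sin(np.radians(25));c=np.cos(np.radians(25)); z=np.array([.05*s,s,-c]); R=frame(z,[-1,.05,0])
T=np.array([523.4,-366,8]); tip(T-60*z,R); tip(T,R)
E
```

```text
xyz [ 0.212 -0.002  0.306] a [0.001 0.    0.   ]
xyz [ 0.212 -0.002  0.606] a [0.001 0.    0.   ]
```

Call:
send_rows([
  {"x": 0.1, "y": 0, "z": 0.1, "ax": 0, "ay": 0, "az": 0, "jaw": 0.2},
  {"x": 0.21, "y": 0, "z": 0.2, "ax": 0, "ay": 0, "az": 0, "jaw": 0.2},
  {"x": 0.21, "y": 0, "z": 0.25, "ax": 0, "ay": 0, "az": 0, "jaw": 0.2},
  {"x": 0.21, "y": 0, "z": 0.25, "ax": 0, "ay": 0, "az": 0, "jaw": 0.2},
  {"x": 0.21, "y": 0, "z": 0.4, "ax": 0, "ay": 0, "az": 0, "jaw": 0.2},
  {"x": 0.21, "y": 0, "z": 0.52, "ax": 0, "ay": 0, "az": 0, "jaw": 0.2},
  {"x": 0.21, "y": 0, "z": 0.6, "ax": 0, "ay": 0, "az": 0, "jaw": 0.2},
  {"x": 0.21, "y": 0, "z": 0.6, "ax": 0, "ay": 0, "az": 0, "jaw": 0.2},
  {"x": 0.21, "y": 0, "z": 0.6, "ax": 0, "ay": 0, "az": 0, "jaw": -1},
  {"x": 0.21, "y": 0, "z": 0.6, "ax": 0, "ay": 0, "az": 0, "jaw": -1},
])

```text
time: 8.1
tool_pos: [524.1, -353.1, -19.5]
tcp_rot: [-3.141, 0.435, -1.62]
contact_force: [0.3, 0.0, -0.1]
grip_width: 39.3
finger_force: 0.0
```

Call:
send_rows([
  {"x": 0, "y": 0, "z": 0, "ax": 0, "ay": 0, "az": 0, "jaw": -1},
  {"x": 0, "y": 0, "z": 0, "ax": 0, "ay": 0, "az": 0, "jaw": -1},
  {"x": 0, "y": 0, "z": 0, "ax": 0, "ay": 0, "az": 0, "jaw": -1},
  {"x": 0, "y": 0, "z": 0, "ax": 0, "ay": 0, "az": 0, "jaw": -1},
  {"x": 0, "y": 0, "z": 0, "ax": 0, "ay": 0, "az": 0, "jaw": -1},
  {"x": -0.04, "y": 0, "z": -0.09, "ax": 0, "ay": 0, "az": 0, "jaw": -1},
  {"x": -0.08, "y": 0, "z": -0.18, "ax": 0, "ay": 0, "az": 0, "jaw": -1},
  {"x": -0.13, "y": 0, "z": -0.27, "ax": 0, "ay": 0, "az": 0, "jaw": -1},
  {"x": -0.17, "y": 0, "z": -0.36, "ax": 0, "ay": 0, "az": 0, "jaw": -1},
  {"x": -0.21, "y": 0, "z": -0.45, "ax": 0, "ay": 0, "az": 0, "jaw": -1},
])

```text
time: 9.35
tool_pos: [523.9, -352.3, 80.5]
tcp_rot: [3.141, 0.436, -1.62]
contact_force: [0.7, -0.3, -0.7]
grip_width: 11.9
finger_force: 30.0
```

Run:
```python
from h import *
o=bot.get_obs(); print(o["tool_pos"],o["grip_width"],o["finger_force"],o["joint_positions"].round(2))
k=np.radians(30)
for hd in (0,-20):
    a=np.radians(hd); Rg=frame([np.cos(a)*np.cos(k),np.sin(a)*np.cos(k),-np.sin(k)],[np.sin(a),-np.cos(a),0]); tip([480,-230,300],Rg)
```

```text
[ 523.85990505 -352.274208     80.53261441] 11.948607003473397 29.998831897974014 [-0.88  0.82  1.08  0.29  1.57  2.27]
xyz [-0.979  0.107 -0.663] a [ 0.502  1.072 -1.589]
xyz [-0.934  0.113 -0.684] a [ 0.397  1.207 -1.257]
```

Held, at 11.9 mm opening and 30 N. Next I lift and reorient.

Call:
send_rows([
  {"x": -0.12, "y": 0, "z": -0.25, "ax": 0, "ay": 0, "az": 0, "jaw": -1},
  {"x": -0.25, "y": 0, "z": -0.5, "ax": 0.04, "ay": 0.08, "az": -0.12, "jaw": -1},
  {"x": -0.4, "y": 0.02, "z": -0.65, "ax": 0.08, "ay": 0.16, "az": -0.24, "jaw": -1},
  {"x": -0.6, "y": 0.04, "z": -0.66, "ax": 0.12, "ay": 0.25, "az": -0.37, "jaw": -1},
  {"x": -0.75, "y": 0.06, "z": -0.66, "ax": 0.16, "ay": 0.34, "az": -0.5, "jaw": -1},
  {"x": -0.85, "y": 0.08, "z": -0.66, "ax": 0.2, "ay": 0.43, "az": -0.63, "jaw": -1},
  {"x": -0.98, "y": 0.1, "z": -0.66, "ax": 0.24, "ay": 0.52, "az": -0.76, "jaw": -1},
  {"x": -0.98, "y": 0.1, "z": -0.66, "ax": 0.28, "ay": 0.6, "az": -0.89, "jaw": -1},
  {"x": -0.98, "y": 0.1, "z": -0.66, "ax": 0.31, "ay": 0.67, "az": -1.0, "jaw": -1},
  {"x": -0.98, "y": 0.1, "z": -0.66, "ax": 0.31, "ay": 0.67, "az": -1.0, "jaw": -1},
])

```text
time: 10.6
tool_pos: [508.9, -228.8, 281.5]
tcp_rot: [-2.795, -0.49, -0.746]
contact_force: [-0.3, 1.1, 0.2]
grip_width: 11.7
finger_force: 30.0
```

Run:
```python
from h import *
np.set_printoptions(precision=2,suppress=True)
o=bot.get_obs(); print(o["joint_positions"]); R=Ro.from_euler("xyz",o["tcp_rot"]).as_matrix(); print(R, o["grip_width"])
k=np.radians(30)
for hd in (0,-20):
    a=np.radians(hd); Rg=frame([np.cos(a)*np.cos(k),np.sin(a)*np.cos(k),-np.sin(k)],[np.sin(a),-np.cos(a),0]); tip([480,-200,320],Rg)
```

```text
[-0.79  0.04  1.83  0.5   0.86  1.19]
[[ 0.65 -0.52  0.56]
 [-0.6  -0.8  -0.05]
 [ 0.47 -0.3  -0.83]] 11.69479382733891
xyz [-0.04 -0.15 -0.1 ] a [ 0.19  0.41 -0.59]
xyz [-0.01 -0.1  -0.1 ] a [-0.05  0.47 -0.36]
```

Call:
send_rows([
  {"x": -0.02, "y": -0.05, "z": -0.03, "ax": 0.03, "ay": 0.06, "az": -0.08, "jaw": -1},
  {"x": -0.04, "y": -0.15, "z": -0.1, "ax": 0.06, "ay": 0.13, "az": -0.18, "jaw": -1},
  {"x": -0.04, "y": -0.15, "z": -0.1, "ax": 0.1, "ay": 0.22, "az": -0.31, "jaw": -1},
  {"x": -0.04, "y": -0.15, "z": -0.1, "ax": 0.14, "ay": 0.31, "az": -0.44, "jaw": -1},
  {"x": -0.04, "y": -0.15, "z": -0.1, "ax": 0.19, "ay": 0.41, "az": -0.59, "jaw": -1},
  {"x": -0.04, "y": -0.15, "z": -0.1, "ax": 0.19, "ay": 0.41, "az": -0.59, "jaw": -1},
  {"x": -0.04, "y": -0.15, "z": -0.1, "ax": 0.19, "ay": 0.41, "az": -0.59, "jaw": -1},
  {"x": -0.04, "y": -0.15, "z": -0.1, "ax": 0.19, "ay": 0.41, "az": -0.59, "jaw": -1},
  {"x": -0.04, "y": -0.15, "z": -0.1, "ax": 0.19, "ay": 0.41, "az": -0.59, "jaw": -1},
  {"x": -0.04, "y": -0.15, "z": -0.1, "ax": 0.19, "ay": 0.41, "az": -0.59, "jaw": -1},
])

```text
time: 11.85
tool_pos: [509.7, -199.6, 303.6]
tcp_rot: [-3.139, -1.053, 0.001]
contact_force: [-0.3, 0.6, -0.8]
grip_width: 11.9
finger_force: 30.0
```

Run:
```python
from h import *
np.set_printoptions(precision=1,suppress=True)
o=bot.get_obs(); print(o["joint_positions"].round(2)); R=Ro.from_euler("xyz",o["tcp_rot"]).as_matrix(); print(R.round(2))
q=[]
for n in("side","top","wrist"):
    p,d=bot.capture(n); C=cloud(n,d,o); hsv=cv2.cvtColor(p,cv2.COLOR_RGB2HSV)
    g=o["tool_pos"]-52*R[:,2]
    m=(hsv[...,0]<25)&(hsv[...,1]>50)&(hsv[...,2]>80)&(np.hypot(C[...,0]-g[0],C[...,1]-g[1])<50)&(C[...,2]>80)
    c=C[m]; print(n,"grip",g,len(c)); 
    for z in range(100,560,30):
        k=abs(c[:,2]-z)<6
        if k.sum()>2: print(z,np.median(c[k],0),k.sum())
    cv2.imwrite(f"pics/{n}4.png",p[:,:,::-1])
a=cv2.imread("pics/side4.png")[50:250,230:470]; b=cv2.imread("pics/wrist4.png")
cv2.imwrite("pics/m4.png",np.hstack([cv2.resize(a,(360,300)),cv2.resize(b,(440,300))]))
```

```text
[-1.  -0.   2.2  1.4  0.9 -0.4]
[[ 0.5  0.   0.9]
 [ 0.  -1.   0. ]
 [ 0.9 -0.  -0.5]]
side grip [ 464.5 -199.8  329.4] 341
160 [ 472.7 -196.1  158.7] 10
190 [ 471.2 -193.2  188.7] 9
220 [ 469.7 -193.8  221.6] 11
250 [ 468.4 -195.4  250.7] 14
280 [ 469.4 -193.7  279.1] 13
310 [ 470.3 -194.3  307. ] 7
340 [ 471.1 -195.5  342.9] 7
370 [ 468.3 -194.7  369. ] 10
400 [ 467.4 -188.5  398.4] 16
430 [ 468.2 -188.5  429.4] 20
460 [ 467.5 -187.5  458.3] 15
top grip [ 464.5 -199.8  329.4] 190
370 [ 464.1 -195.   369.4] 8
400 [ 467.7 -197.6  401.3] 9
430 [ 467.6 -195.   431.5] 21
460 [ 467.6 -193.9  458.9] 26
wrist grip [ 464.5 -199.8  329.4] 32756
280 [ 464.2 -200.7  280.4] 222
310 [ 463.4 -200.7  304.8] 27
340 [ 463.7 -200.4  340.7] 449
370 [ 463.4 -200.8  370.4] 719
400 [ 467.  -201.1  400.8] 3417
430 [ 466.5 -201.6  430.4] 10055
```

View pics/m4.png

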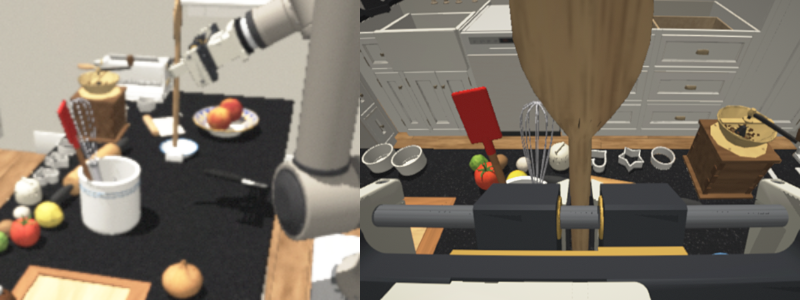

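The spoon hangs upright, handle down, at about (177,80) in the left half. Next I carry it over the left pocket.

Call:
send_rows([
  {"x": 0.12, "y": 0, "z": -0.05, "ax": 0, "ay": 0, "az": 0, "jaw": -1},
  {"x": 0.2, "y": -0.2, "z": 0.1, "ax": 0, "ay": 0, "az": 0, "jaw": -1},
  {"x": 0.27, "y": -0.4, "z": 0.2, "ax": 0, "ay": 0, "az": 0, "jaw": -1},
  {"x": 0.34, "y": -0.55, "z": 0.3, "ax": 0, "ay": 0, "az": 0, "jaw": -1},
  {"x": 0.34, "y": -0.66, "z": 0.34, "ax": 0, "ay": 0, "az": 0, "jaw": -1},
  {"x": 0.34, "y": -0.66, "z": 0.34, "ax": 0, "ay": 0, "az": 0, "jaw": -1},
  {"x": 0.34, "y": -0.66, "z": 0.34, "ax": 0, "ay": 0, "az": 0, "jaw": -1},
  {"x": 0.34, "y": -0.66, "z": 0.34, "ax": 0, "ay": 0, "az": 0, "jaw": -1},
  {"x": 0.34, "y": -0.66, "z": 0.34, "ax": 0, "ay": 0, "az": 0, "jaw": -1},
  {"x": 0.34, "y": -0.66, "z": 0.34, "ax": 0, "ay": 0, "az": 0, "jaw": -1},
])

```text
time: 13.25
tool_pos: [601.7, -68.3, 328.7]
tcp_rot: [-3.14, -1.053, -0.001]
contact_force: [-0.2, 0.3, -0.4]
grip_width: 11.8
finger_force: 30.0
```

Run:
```python
from h import *
np.set_printoptions(precision=1,suppress=True)
o=bot.get_obs(); print(o["joint_positions"].round(2)); R=Ro.from_euler("xyz",o["tcp_rot"]).as_matrix()
g=o["tool_pos"]-52*R[:,2]; print("grip",g)
p,d=bot.capture("side"); C=cloud("side",d,o); hsv=cv2.cvtColor(p,cv2.COLOR_RGB2HSV)
m=(hsv[...,0]<25)&(hsv[...,1]>50)&(hsv[...,2]>80)&(np.hypot(C[...,0]-g[0],C[...,1]-g[1])<40)&(C[...,2]>80)
c=C[m]
for z in range(140,500,30):
    k=abs(c[:,2]-z)<6
    if k.sum()>2: print(z,np.median(c[k],0),k.sum())
a=p[40:220,230:390,::-1]
t,dt=bot.capture("top"); b=t[150:230,300:400,::-1]
cv2.imwrite("pics/m5.png",np.hstack([cv2.resize(a,(400,450)),cv2.resize(b,(400,450))]))
```

```text
[-0.5 -0.   2.1  1.4  0.4 -0.1]
grip [556.5 -68.4 354.4]
200 [559.8 -62.1 200.2] 14
230 [561.3 -64.  230. ] 15
260 [559.  -64.  258.4] 17
290 [560.  -62.8 289.6] 17
320 [560.9 -64.  320.3] 15
380 [564.4 -64.7 379.3] 8
410 [560.6 -62.4 411.1] 13
440 [559.6 -59.5 440.4] 24
470 [559.1 -59.5 470. ] 28
```

View pics/m5.png

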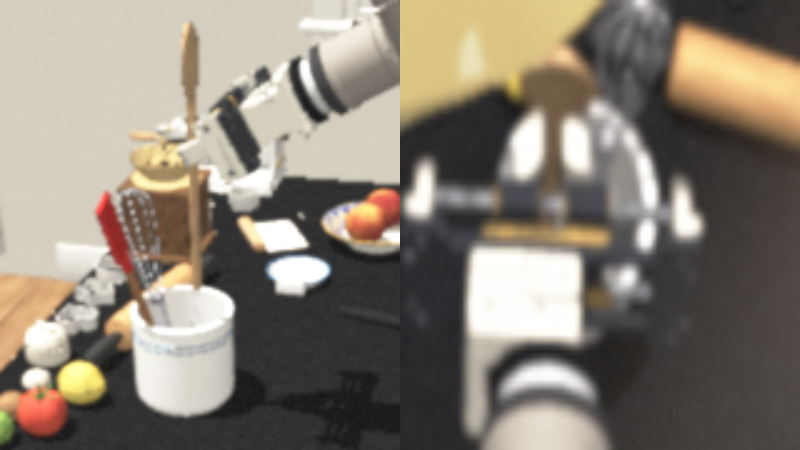

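The spoon stands over the crock's left front area, at (193,285) in the left half. It sits at (-34,+28) relative to the crock's centre, so I lower it.

Call:
send_rows([
  {"x": -0.1, "y": 0, "z": 0.06, "ax": 0, "ay": 0, "az": 0, "jaw": -1},
  {"x": -0.2, "y": 0, "z": 0.12, "ax": 0, "ay": 0, "az": 0, "jaw": -1},
  {"x": -0.3, "y": 0, "z": 0.17, "ax": 0, "ay": 0, "az": 0, "jaw": -1},
  {"x": -0.4, "y": 0, "z": 0.23, "ax": 0, "ay": 0, "az": 0, "jaw": -1},
  {"x": -0.5, "y": 0, "z": 0.29, "ax": 0, "ay": 0, "az": 0, "jaw": -1},
  {"x": -0.6, "y": 0, "z": 0.345, "ax": 0, "ay": 0, "az": 0, "jaw": -1},
  {"x": -0.6, "y": 0, "z": 0.345, "ax": 0, "ay": 0, "az": 0, "jaw": -1},
  {"x": -0.6, "y": 0, "z": 0.345, "ax": 0, "ay": 0, "az": 0, "jaw": -1},
  {"x": -0.6, "y": 0, "z": 0.345, "ax": 0, "ay": 0, "az": 0, "jaw": -1},
  {"x": -0.6, "y": 0, "z": 0.345, "ax": 0, "ay": 0, "az": 0, "jaw": -1},
])

```text
time: 14.6
tool_pos: [602.6, -67.6, 191.3]
tcp_rot: [-3.141, -1.055, 0.002]
contact_force: [-0.4, 0.5, -0.7]
grip_width: 11.6
finger_force: 30.0
```

Run:
```python
from h import *
np.set_printoptions(precision=2,suppress=True)
o=bot.get_obs(); print(o["joint_positions"]); R=Ro.from_euler("xyz",o["tcp_rot"]).as_matrix()
g=o["tool_pos"]-52*R[:,2]; print("grip",g,o["contact_force"]); print(R)
```

```text
[-0.48  0.27  2.31  2.35  0.6  -1.12]
grip [557.4  -67.68 216.93] [-0.37  0.53 -0.71]
[[ 0.49  0.    0.87]
 [ 0.   -1.    0.  ]
 [ 0.87 -0.   -0.49]]
```

Call:
send_rows([
  {"x": -0.05, "y": 0, "z": 0.03, "ax": 0, "ay": 0, "az": 0, "jaw": -1},
  {"x": -0.1, "y": 0, "z": 0.055, "ax": 0, "ay": 0, "az": 0, "jaw": -1},
  {"x": -0.1, "y": 0, "z": 0.055, "ax": 0, "ay": 0, "az": 0, "jaw": -1},
  {"x": -0.1, "y": 0, "z": 0.055, "ax": 0, "ay": 0, "az": 0, "jaw": -1},
  {"x": -0.1, "y": 0, "z": 0.055, "ax": 0, "ay": 0, "az": 0, "jaw": -1},
  {"x": -0.1, "y": 0, "z": 0.055, "ax": 0, "ay": 0, "az": 0, "jaw": -0.5},
  {"x": -0.1, "y": 0, "z": 0.055, "ax": 0, "ay": 0, "az": 0, "jaw": -0.5},
  {"x": -0.1, "y": 0, "z": 0.055, "ax": 0, "ay": 0, "az": 0, "jaw": -0.5},
  {"x": -0.1, "y": 0, "z": 0.055, "ax": 0, "ay": 0, "az": 0, "jaw": -0.5},
  {"x": -0.1, "y": 0, "z": 0.055, "ax": 0, "ay": 0, "az": 0, "jaw": -0.5},
])

```text
time: 15.85
tool_pos: [602.0, -67.5, 167.4]
tcp_rot: [-3.14, -1.053, 0.0]
contact_force: [0.2, -0.5, -0.7]
grip_width: 22.7
finger_force: 0.0
```

```bash
cat > spoon.py <<'E'
from h import *
np.set_printoptions(precision=1,suppress=True)
o=bot.get_obs()
def look(cx,cy,cam="side"):
    p,d=bot.capture(cam); C=cloud(cam,d,o); hsv=cv2.cvtColor(p,cv2.COLOR_RGB2HSV)
    near=np.hypot(C[...,0]-cx,C[...,1]-cy)<130
    m=(hsv[...,0]<25)&(hsv[...,1]>50)&(hsv[...,1]<190)&(hsv[...,2]>80)&near&(C[...,2]>125)&(C[...,2]<400)&(C[...,0]<cx+25)
    c=C[m]
    for z in range(130,360,30):
        k=abs(c[:,2]-z)<8
        if k.sum()>2: print(cam,"spoon",np.median(c[k],0),k.sum())
    w=near&(hsv[...,1]<60)&(hsv[...,2]>120)&(C[...,2]>122)&(C[...,2]<146); q=C[w]
    if len(q)>20:
        f=lambda q:np.linalg.lstsq(np.c_[2*q[:,:2],np.ones(len(q))],(q[:,:2]**2).sum(1),rcond=None)[0]
        s=f(q); r=np.hypot(*(q[:,:2]-s[:2]).T); s=f(q[abs(r-62)<8]); print(cam,"rim centre",s[:2],np.sqrt(s[2]+s[0]**2+s[1]**2),"z",np.percentile(q[:,2],[5,50,95]),len(q))
    return p
E
python3 - <<'E'
from spoon import *
print(o["joint_positions"],o["contact_force"],o["grip_width"],o["tool_pos"]); look(591,-95)
E
```

```text
[-0.5  0.3  2.3  2.4  0.7 -1.2] [ 0.2 -0.5 -0.7] 22.736617318008943 [602.  -67.5 167.4]
side spoon [567.8 -62.  130.3] 12
side spoon [567.7 -61.7 158.8] 15
side spoon [570.1 -63.2 220.2] 20
side spoon [525.9 -65.1 250.3] 60
side spoon [571.8 -65.  280.4] 37
side spoon [572.8 -67.3 309.7] 33
side rim centre [592.5 -93.5] 62.00483409265407 z [122.6 129.  138. ] 253
```

Call:
send_rows([
  {"x": 0, "y": 0, "z": -0.05, "ax": 0, "ay": 0, "az": 0, "jaw": -0.3},
  {"x": 0, "y": 0, "z": -0.15, "ax": 0, "ay": 0, "az": 0, "jaw": -0.3},
  {"x": 0, "y": 0, "z": -0.25, "ax": 0, "ay": 0, "az": 0, "jaw": -0.3},
  {"x": 0, "y": 0, "z": -0.4, "ax": 0, "ay": 0, "az": 0, "jaw": -0.3},
  {"x": 0, "y": 0, "z": -0.55, "ax": 0, "ay": 0, "az": 0, "jaw": -0.3},
  {"x": 0.05, "y": 0.15, "z": -0.65, "ax": 0, "ay": 0, "az": 0, "jaw": 0.1},
  {"x": 0.1, "y": 0.35, "z": -0.65, "ax": 0, "ay": 0, "az": 0, "jaw": 0.1},
  {"x": 0.1, "y": 0.6, "z": -0.65, "ax": 0, "ay": 0, "az": 0, "jaw": 0.1},
  {"x": 0.1, "y": 0.8, "z": -0.65, "ax": 0, "ay": 0, "az": 0, "jaw": 0.1},
  {"x": 0.1, "y": 0.8, "z": -0.65, "ax": 0, "ay": 0, "az": 0, "jaw": 0.1},
])

```text
time: 17.15
tool_pos: [498.7, -230.7, 249.0]
tcp_rot: [-3.141, -1.053, -0.002]
contact_force: [-0.4, 0.3, -0.6]
grip_width: 50.1
finger_force: 0.0
```

Run:
```python
from spoon import *
print(o["joint_positions"],o["tool_pos"]); look(591,-95);look(591,-95,"top")
s=np.sin(np.radians(40));c=np.cos(np.radians(40)); R=frame([0,s,-c],[-1,0,0])
tip([570,-240,160],R); tip([589,-195,110],R); tip([589,-195,42],R)
```

```text
[-1.1  0.1  2.2  1.5  0.9 -0.6] [ 498.7 -230.7  249. ]
side spoon [601.5 -70.7 131.3] 14
side spoon [610.9 -69.  159.1] 14
side rim centre [592.7 -93.5] 62.13524008978966 z [122.6 129.3 133.9] 285
top spoon [598.6 -73.4 127.7] 5
top spoon [608.2 -74.9 160.9] 9
top rim centre [592.2 -96. ] 61.336209363197966 z [124.4 128.4 133.5] 260
xyz [-0.3 -0.   0.6] a [-0.3 -1.3  1.6]
xyz [-0.5 -0.3  0.8] a [-0.3 -1.3  1.6]
xyz [-0.8 -0.3  1. ] a [-0.3 -1.3  1.6]
```

Call:
send_rows([
  {"x": 0, "y": 0.05, "z": -0.05, "ax": -0.02, "ay": -0.09, "az": 0.11, "jaw": 0.1},
  {"x": 0, "y": 0.15, "z": -0.1, "ax": -0.04, "ay": -0.18, "az": 0.22, "jaw": 0.1},
  {"x": 0, "y": 0.2, "z": -0.1, "ax": -0.06, "ay": -0.27, "az": 0.33, "jaw": 0.1},
  {"x": 0, "y": 0.2, "z": -0.1, "ax": -0.08, "ay": -0.36, "az": 0.44, "jaw": 0.1},
  {"x": 0, "y": 0.2, "z": -0.1, "ax": -0.1, "ay": -0.45, "az": 0.55, "jaw": 0.1},
  {"x": 0, "y": 0.2, "z": -0.1, "ax": -0.12, "ay": -0.54, "az": 0.66, "jaw": 0.1},
  {"x": 0, "y": 0.2, "z": -0.1, "ax": -0.14, "ay": -0.63, "az": 0.77, "jaw": 0.1},
  {"x": 0, "y": 0.2, "z": -0.1, "ax": -0.16, "ay": -0.72, "az": 0.88, "jaw": 0.1},
  {"x": 0, "y": 0.2, "z": -0.1, "ax": -0.18, "ay": -0.8, "az": 0.98, "jaw": 0.1},
  {"x": 0, "y": 0.2, "z": -0.1, "ax": -0.18, "ay": -0.8, "az": 0.98, "jaw": 0.1},
])

```text
time: 18.5
tool_pos: [482.4, -266.7, 258.1]
tcp_rot: [-2.795, 0.048, -0.948]
contact_force: [0.6, 0.7, -0.7]
grip_width: 50.4
finger_force: 0.0
```

```bash
cat > p.py <<'E'
from h import *
np.set_printoptions(precision=2,suppress=True)
o=bot.get_obs(); print(o["joint_positions"])
s=np.sin(np.radians(40));c=np.cos(np.radians(40)); R=frame([0,s,-c],[-1,0,0])
R0=Ro.from_euler("xyz",o["tcp_rot"]).as_matrix(); print("tip",o["tool_pos"]-33*R0[:,2],"z",R0[:,2])
E
python3 - <<'E'
from p import *
tip([575,-240,170],R); tip([590,-200,42],R)
E
```

```text
[-0.87  0.32  1.44  0.35  1.41  1.6 ]
tip [ 474.21 -274.5   289.13] z [ 0.25  0.24 -0.94]
xyz [ 0.1  -0.29  0.7 ] a [-0.09 -0.49  0.66]
xyz [ 0.01 -0.24  1.37] a [-0.09 -0.49  0.66]
```

Call:
send_rows([
  {"x": 0.02, "y": -0.1, "z": 0.1, "ax": -0.02, "ay": -0.08, "az": 0.11, "jaw": 0.1},
  {"x": 0.05, "y": -0.2, "z": 0.25, "ax": -0.03, "ay": -0.16, "az": 0.22, "jaw": 0.1},
  {"x": 0.1, "y": -0.29, "z": 0.4, "ax": -0.05, "ay": -0.25, "az": 0.33, "jaw": 0.1},
  {"x": 0.1, "y": -0.29, "z": 0.55, "ax": -0.06, "ay": -0.33, "az": 0.44, "jaw": 0.1},
  {"x": 0.1, "y": -0.29, "z": 0.7, "ax": -0.08, "ay": -0.41, "az": 0.55, "jaw": 0.1},
  {"x": 0.1, "y": -0.29, "z": 0.7, "ax": -0.09, "ay": -0.49, "az": 0.66, "jaw": 0.1},
  {"x": 0.1, "y": -0.29, "z": 0.7, "ax": -0.09, "ay": -0.49, "az": 0.66, "jaw": 0.1},
  {"x": 0.1, "y": -0.29, "z": 0.7, "ax": -0.09, "ay": -0.49, "az": 0.66, "jaw": 0.1},
  {"x": 0.1, "y": -0.29, "z": 0.7, "ax": -0.09, "ay": -0.49, "az": 0.66, "jaw": 0.1},
  {"x": 0.1, "y": -0.29, "z": 0.7, "ax": -0.09, "ay": -0.49, "az": 0.66, "jaw": 0.1},
])

```text
time: 19.75
tool_pos: [573.8, -220.2, 147.1]
tcp_rot: [-3.139, 0.693, -1.574]
contact_force: [-0.6, 0.3, 0.4]
grip_width: 50.5
finger_force: 0.0
```

Run:
```python
from p import *
tip([591,-215,42],R); tip([591,-175,42],R)
```

```text
[-0.77  0.82  1.04  0.49  1.77  2.36]
tip [ 573.61 -241.29  172.46] z [ 0.    0.64 -0.77]
xyz [ 0.32 -0.08  0.59] a [-0.   -0.01 -0.  ]
xyz [ 0.16 -0.08  0.71] a [-0.   -0.01 -0.  ]
```

Call:
send_rows([
  {"x": 0.08, "y": -0.04, "z": 0.15, "ax": 0, "ay": 0, "az": 0, "jaw": 0.1},
  {"x": 0.16, "y": -0.08, "z": 0.3, "ax": 0, "ay": 0, "az": 0, "jaw": 0.1},
  {"x": 0.24, "y": -0.08, "z": 0.45, "ax": 0, "ay": 0, "az": 0, "jaw": 0.1},
  {"x": 0.32, "y": -0.08, "z": 0.59, "ax": 0, "ay": 0, "az": 0, "jaw": 0.1},
  {"x": 0.32, "y": -0.08, "z": 0.59, "ax": 0, "ay": 0, "az": 0, "jaw": 0.1},
  {"x": 0.32, "y": -0.08, "z": 0.59, "ax": 0, "ay": 0, "az": 0, "jaw": 0.1},
  {"x": 0.24, "y": -0.08, "z": 0.65, "ax": 0, "ay": 0, "az": 0, "jaw": 0.1},
  {"x": 0.16, "y": -0.08, "z": 0.71, "ax": 0, "ay": 0, "az": 0, "jaw": 0.1},
  {"x": 0.16, "y": -0.08, "z": 0.71, "ax": 0, "ay": 0, "az": 0, "jaw": 0.1},
  {"x": 0.16, "y": -0.08, "z": 0.71, "ax": 0, "ay": 0, "az": 0, "jaw": 0.1},
])

```text
time: 21.0
tool_pos: [590.6, -155.4, 17.5]
tcp_rot: [-3.139, 0.693, -1.576]
contact_force: [-0.3, 0.1, -0.4]
grip_width: 50.4
finger_force: 0.0
```

Run:
```python
from p import *
print(o["contact_force"])
tip([589,-75,42],R)
```

```text
[-0.68  0.92  1.23  0.52  1.49  2.29]
tip [ 590.4  -176.47   42.88] z [ 0.01  0.64 -0.77]
[-0.28  0.15 -0.38]
xyz [-0.39  0.01  0.33] a [-0.01 -0.01 -0.  ]
```

Call:
send_rows([
  {"x": -0.04, "y": 0, "z": 0.03, "ax": 0, "ay": 0, "az": 0, "jaw": 0.1},
  {"x": -0.08, "y": 0, "z": 0.065, "ax": 0, "ay": 0, "az": 0, "jaw": 0.1},
  {"x": -0.12, "y": 0, "z": 0.1, "ax": 0, "ay": 0, "az": 0, "jaw": 0.1},
  {"x": -0.16, "y": 0.005, "z": 0.13, "ax": 0, "ay": 0, "az": 0, "jaw": 0.1},
  {"x": -0.2, "y": 0.005, "z": 0.165, "ax": 0, "ay": 0, "az": 0, "jaw": 0.1},
  {"x": -0.24, "y": 0.01, "z": 0.2, "ax": 0, "ay": 0, "az": 0, "jaw": 0.1},
  {"x": -0.28, "y": 0.01, "z": 0.235, "ax": 0, "ay": 0, "az": 0, "jaw": 0.1},
  {"x": -0.32, "y": 0.015, "z": 0.265, "ax": 0, "ay": 0, "az": 0, "jaw": 0.1},
  {"x": -0.36, "y": 0.02, "z": 0.3, "ax": 0, "ay": 0, "az": 0, "jaw": 0.1},
  {"x": -0.39, "y": 0.02, "z": 0.33, "ax": 0, "ay": 0, "az": 0, "jaw": 0.1},
])

```text
time: 22.25
tool_pos: [587.4, -53.1, 16.3]
tcp_rot: [-3.139, 0.692, -1.576]
contact_force: [-0.1, -9.5, 6.8]
grip_width: 50.6
finger_force: 4.8
```

Run:
```python
from p import *
from spoon import look
print(o["contact_force"]); look(591,-10)
tip([585,25,42],R)
```

```text
[-0.56  0.84  1.41  0.59  1.34  2.32]
tip [587.2  -74.15  41.7 ] z [ 0.01  0.64 -0.77]
[-0.1 -9.5  6.8]
side spoon [ 596.2 -114.   128.5] 61
side spoon [611.2  10.9 158. ] 17
side rim centre [585.1 -36.8] 63.561028532957295 z [122.9 130.1 143.5] 442
xyz [-0.4  0.   0.3] a [-0. -0. -0.]
```

Call:
send_rows([
  {"x": -0.04, "y": 0, "z": 0.03, "ax": 0, "ay": 0, "az": 0, "jaw": 0.1},
  {"x": -0.08, "y": 0, "z": 0.065, "ax": 0, "ay": 0, "az": 0, "jaw": 0.1},
  {"x": -0.12, "y": 0, "z": 0.1, "ax": 0, "ay": 0, "az": 0, "jaw": 0.1},
  {"x": -0.16, "y": 0.005, "z": 0.13, "ax": 0, "ay": 0, "az": 0, "jaw": 0.1},
  {"x": -0.2, "y": 0.005, "z": 0.165, "ax": 0, "ay": 0, "az": 0, "jaw": 0.1},
  {"x": -0.24, "y": 0.01, "z": 0.2, "ax": 0, "ay": 0, "az": 0, "jaw": 0.1},
  {"x": -0.28, "y": 0.01, "z": 0.235, "ax": 0, "ay": 0, "az": 0, "jaw": 0.1},
  {"x": -0.32, "y": 0.015, "z": 0.265, "ax": 0, "ay": 0, "az": 0, "jaw": 0.1},
  {"x": -0.36, "y": 0.02, "z": 0.3, "ax": 0, "ay": 0, "az": 0, "jaw": 0.1},
  {"x": -0.38, "y": 0.02, "z": 0.32, "ax": 0, "ay": 0, "az": 0, "jaw": 0.1},
])

```text
time: 23.55
tool_pos: [584.1, 46.3, 15.7]
tcp_rot: [-3.139, 0.692, -1.576]
contact_force: [-0.3, -10.8, 5.5]
grip_width: 51.0
finger_force: 4.9
```

```bash
cat > push.py <<'E'
from p import *
print("F",o["contact_force"],o["tool_pos"])
p,d=bot.capture("side"); C=cloud("side",d); hsv=cv2.cvtColor(p,cv2.COLOR_RGB2HSV)
ty=(o["tool_pos"]-33*R0[:,2])[1]
# white rim pixels well ahead of the gripper
w=(hsv[...,1]<60)&(hsv[...,2]>120)&(C[...,1]>ty+20)&(C[...,1]<ty+160)&(abs(C[...,0]-585)<80)&(C[...,2]>60)&(C[...,2]<146)
q=C[w]; a=q[(q[:,2]>122)]; f=np.linalg.lstsq(np.c_[2*a[:,:2],np.ones(len(a))],(a[:,:2]**2).sum(1),rcond=None)[0]
print("crock max y",np.percentile(q[:,1],98),"x range",np.percentile(q[:,0],[1,99]),"circ",f[:2],np.sqrt(f[2]+f[0]**2+f[1]**2))
A=np.linalg.lstsq(np.c_[a[:,:2],np.ones(len(a))],a[:,2],rcond=None)[0]; print("rim slope x,y",A[:2],"z",np.median(a[:,2]))
E
python3 push.py
```

```text
[-0.42  0.79  1.54  0.67  1.22  2.36]
tip [583.91  25.26  41.06] z [ 0.01  0.64 -0.77]
F [ -0.31 -10.76   5.46] [584.12  46.33  15.66]
crock max y 152.89584767601443 x range [518.78 642.02] circ [580.76  87.88] 58.82903261942559
rim slope x,y [0.02 0.  ] z 133.2101492584892
```

Call:
send_rows([
  {"x": -0.03, "y": 0, "z": 0.025, "ax": 0, "ay": 0, "az": 0, "jaw": 0.1},
  {"x": -0.06, "y": 0, "z": 0.05, "ax": 0, "ay": 0, "az": 0, "jaw": 0.1},
  {"x": -0.09, "y": 0, "z": 0.075, "ax": 0, "ay": 0, "az": 0, "jaw": 0.1},
  {"x": -0.12, "y": 0.005, "z": 0.1, "ax": 0, "ay": 0, "az": 0, "jaw": 0.1},
  {"x": -0.15, "y": 0.005, "z": 0.125, "ax": 0, "ay": 0, "az": 0, "jaw": 0.1},
  {"x": -0.18, "y": 0.01, "z": 0.15, "ax": 0, "ay": 0, "az": 0, "jaw": 0.1},
  {"x": -0.21, "y": 0.01, "z": 0.175, "ax": 0, "ay": 0, "az": 0, "jaw": 0.1},
  {"x": -0.24, "y": 0.015, "z": 0.2, "ax": 0, "ay": 0, "az": 0, "jaw": 0.1},
  {"x": -0.27, "y": 0.02, "z": 0.225, "ax": 0, "ay": 0, "az": 0, "jaw": 0.1},
  {"x": -0.3, "y": 0.02, "z": 0.25, "ax": 0, "ay": 0, "az": 0, "jaw": 0.1},
])

```text
time: 24.85
tool_pos: [580.0, 125.1, 15.2]
tcp_rot: [-3.141, 0.693, -1.577]
contact_force: [0.0, -3.9, -1.8]
grip_width: 50.6
finger_force: 2.6
```

```bash
python3 push.py
```

```text
[-0.3   0.76  1.61  0.74  1.13  2.4 ]
tip [579.83 103.97  40.54] z [ 0.01  0.64 -0.77]
F [ 0.03 -3.95 -1.84] [580.   125.06  15.16]
crock max y 238.23598534359945 x range [515.03 638.45] circ [577.84 176.92] 60.473506924965
rim slope x,y [ 0.   -0.04] z 133.51235294354865
```

Call:
send_rows([
  {"x": -0.025, "y": 0, "z": 0.02, "ax": 0, "ay": 0, "az": 0, "jaw": 0.1},
  {"x": -0.05, "y": 0, "z": 0.04, "ax": 0, "ay": 0, "az": 0, "jaw": 0.1},
  {"x": -0.075, "y": 0, "z": 0.06, "ax": 0, "ay": 0, "az": 0, "jaw": 0.1},
  {"x": -0.1, "y": 0, "z": 0.08, "ax": 0, "ay": 0, "az": 0, "jaw": 0.1},
  {"x": -0.125, "y": 0, "z": 0.1, "ax": 0, "ay": 0, "az": 0, "jaw": 0.1},
  {"x": -0.15, "y": 0, "z": 0.12, "ax": 0, "ay": 0, "az": 0, "jaw": 0.1},
  {"x": -0.175, "y": 0, "z": 0.14, "ax": 0, "ay": 0, "az": 0, "jaw": 0.1},
  {"x": -0.19, "y": 0, "z": 0.155, "ax": 0, "ay": 0, "az": 0, "jaw": 0.1},
  {"x": -0.2, "y": 0, "z": 0.165, "ax": 0, "ay": 0, "az": 0, "jaw": 0.1},
  {"x": -0.2, "y": 0, "z": 0.165, "ax": 0, "ay": 0, "az": 0, "jaw": 0.1},
])

```text
time: 26.15
tool_pos: [579.8, 177.7, 15.5]
tcp_rot: [3.141, 0.695, -1.577]
contact_force: [-0.0, -2.7, -2.5]
grip_width: 50.5
finger_force: 1.7
```

```bash
python3 push.py
```

```text
[-0.21  0.76  1.62  0.79  1.09  2.44]
tip [579.69 156.56  40.82] z [ 0.    0.64 -0.77]
F [-0.01 -2.69 -2.53] [579.8  177.69  15.48]
crock max y 290.6698403387951 x range [514.89 638.37] circ [577.33 229.41] 60.16118480583835
rim slope x,y [-0.   -0.04] z 133.92367857057405
```

Call:
send_rows([
  {"x": 0.02, "y": 0, "z": -0.015, "ax": 0, "ay": 0, "az": 0, "jaw": 0.1},
  {"x": 0.08, "y": 0, "z": -0.065, "ax": 0, "ay": 0, "az": 0, "jaw": 0.1},
  {"x": 0.15, "y": 0, "z": -0.125, "ax": 0, "ay": 0, "az": 0, "jaw": 0.1},
  {"x": 0.23, "y": 0, "z": -0.19, "ax": 0, "ay": 0, "az": 0, "jaw": 0.1},
  {"x": 0.31, "y": 0, "z": -0.26, "ax": 0, "ay": 0, "az": 0, "jaw": 0.1},
  {"x": 0.31, "y": 0, "z": -0.45, "ax": 0, "ay": 0, "az": 0, "jaw": 0.1},
  {"x": 0.31, "y": 0, "z": -0.7, "ax": 0, "ay": 0, "az": 0, "jaw": 0.1},
  {"x": 0.31, "y": 0, "z": -0.9, "ax": 0, "ay": 0, "az": 0, "jaw": 0.1},
  {"x": 0.31, "y": 0, "z": -0.9, "ax": 0, "ay": 0, "az": 0, "jaw": 0.1},
  {"x": 0.31, "y": 0, "z": -0.9, "ax": 0, "ay": 0, "az": 0, "jaw": 0.1},
])

```text
time: 27.45
tool_pos: [578.4, 14.4, 113.3]
tcp_rot: [3.139, 0.696, -1.579]
contact_force: [0.2, 0.7, -0.9]
grip_width: 50.2
finger_force: 0.0
```

Run:
```python
from h import *
np.set_printoptions(precision=3,suppress=True)
for cam in("side","top"):
    p,d=bot.capture(cam); C=cloud(cam,d); hsv=cv2.cvtColor(p,cv2.COLOR_RGB2HSV)
    near=np.hypot(C[...,0]-577,C[...,1]-227)<72
    a=C[near&(hsv[...,1]<60)&(hsv[...,2]>120)&(C[...,2]>122)&(C[...,2]<146)]
    f=np.linalg.lstsq(np.c_[2*a[:,:2],np.ones(len(a))],(a[:,:2]**2).sum(1),rcond=None)[0]; A=np.linalg.lstsq(np.c_[a[:,:2],np.ones(len(a))],a[:,2],rcond=None)[0]
    print(cam,"crock",f[:2],np.sqrt(f[2]+f[0]**2+f[1]**2),"slope",A[:2],"z",np.median(a[:,2]),len(a))
    m=(hsv[...,0]<25)&(hsv[...,1]>50)&(hsv[...,1]<170)&(hsv[...,2]>100)&(C[...,2]>140)&(C[...,2]<400)&(np.hypot(C[...,0]-600,C[...,1]-227)<130); c=C[m]
    for z in range(140,360,30):
        k=abs(c[:,2]-z)<8
        if k.sum()>2: print("wood",np.median(c[k],0),k.sum())
    if cam=="side": cv2.imwrite("pics/s6.png",cv2.resize(p[120:350,150:420,::-1],(700,596)))
```

```text
side crock [577.358 221.215] 61.274260819400155 slope [0.002 0.   ] z 132.3542057778103 537
wood [610.742 230.908 144.969] 32
wood [618.904 228.282 170.793] 69
wood [627.779 224.544 198.909] 62
wood [638.807 224.317 231.05 ] 52
wood [646.331 223.624 260.822] 62
wood [668.822 219.704 289.715] 76
top crock [576.153 219.434] 60.44051045189795 slope [-0.006 -0.009] z 131.9245577368531 205
wood [600.128 223.769 145.339] 10
wood [615.003 225.267 169.383] 29
wood [625.97  263.004 197.061] 8
wood [631.03  288.689 227.769] 3
```

View pics/s6.png

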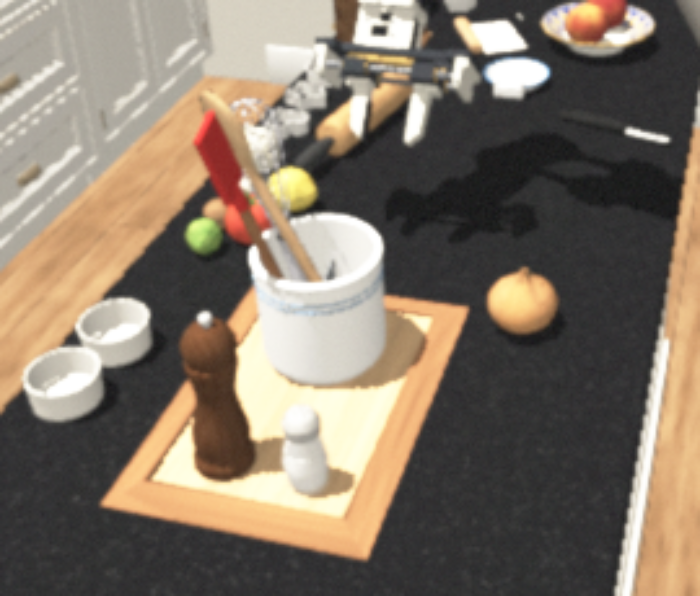

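The crock stands flat on the tray floor at about (577,220), pixel (320,300). The spoon leans about 18° in it, the salt and pepper are where they were, and the robot is clear of everything.

```bash
python3 -c "
from plant import bot
print(bot.close_job())"
```

```text
the job is handed in; nothing more can be done
None
```

The spoon stands handle down in the crock's left front pocket, and the crock is flat on the tray floor with its foot inside the rim. I handed the job in at about 27.5 s; no verdict came back.

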